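# Take a dark reference, then hold the light probe on the sprung stage

## Task

Leaving the bottles, dish and timer where they are, take the light probe by its square handle out of its holder and put its lens end well down inside the black dark-reference pot for about a second, without pushing or leaning on the pot. Then, keeping the probe upright, press its lens end on the middle of the reading station's spring-loaded stage until the stage is about half way down (10 of its 20 mm, the stage's rim roughly level with the rib on the post), never to the bottom, and finish holding it there: do not let go, as the reading only runs while the stage stays half down.

Things in the scene. Friction and masses are not known exactly. Their poses are not given: they have to be found in the camera images.
- probe: Light probe, 121 mm long, 0.1 to 0.16 kg, loose, upright in the holder. Origin: centre of its lower (lens) end, z up along it. Steel nose, 12 mm diameter, z 0 to 50 mm; round grey collar, 40 mm diameter, z 50 to 56; white square handle 26 x 26 mm, sides along its x and y, z 56 to 118; button on top. The collar rests on the holder, so the lens end starts 6 mm above the work surface.
- probe_tip (a point): The centre of the probe's lens end (its lowest point), same point as the origin of the probe.
- holder: Grey holder block 60 x 60 mm, 56 mm high, fixed, with a vertical through hole 17 mm wide in its middle for the probe's nose. Origin at the centre of its underside. It starts with the probe in it; draw the probe straight up at least 50 mm to clear it.
- pot: Dark-reference pot: plain black round open pot, outer diameter 56 mm, 60 mm high, inner diameter 48 mm, floor 8 mm thick (52 mm deep inside), 0.28 to 0.46 kg, loose. Origin at the centre of its underside, z up.
- pot_rim (a point): Centre of the pot's mouth, level with its rim, 60 mm above the work surface.
- station: Reading station: grey box 76 x 76 x 36 mm high, fixed, a round metal stage on a stem above its middle. Origin: centre of its underside. On its +x side a flat post 14 mm wide stands to 70 mm, with a dark horizontal rib (3 mm thick, centre 62.5 mm above the work surface) that marks half travel: there the stage's rim is at 64 mm.
- stage_top (a point): Centre of the face of the spring-loaded stage, on which the probe's end is pressed: a white disc 36 mm in diameter inside a rim of 44 mm outer diameter that stands 4 mm above it. When up, the face is 70 mm above the work surface; the point moves down with the stage.
- stage (a joint): Downward travel of the stage in m: 0 up, 0.020 at the bottom stop. A spring pushes it up with about 3 N at the top, 0.5 N more per mm of travel: about 8 N at half travel (0.010), 13 N at the bottom. It rises again when released.
- strip_bottle: Bystander: dark reagent bottle with white screw cap, 33 mm in diameter, 63 mm high, origin under its centre. Leave alone.
- petri: Bystander: petri dish, 63 mm in diameter, 15 mm high. Leave alone.
- timer_box: Bystander: white laboratory timer 44 x 60 x 16 mm lying flat. Leave alone.
- vial: Bystander: small bottle with grey cap, 21 mm in diameter, 53 mm high, origin under its centre. Leave alone.
Things that resemble listed ones, but are neither listed nor needed, are in the scene too. There is more than one size of the probe; the one meant has the size given above.

How it is judged:
By the outcome, as a careful person would: the job done as asked, in the order asked, and still so for the second after the job is handed in, while the arm keeps its last pose, push and grip.
It also fails if it takes over 51 s, if anything falls off the work surface, if the arm or the gripper's body presses on something with over 40 N, if the wrist force passes 120 N, or if a joint passes its speed limit or range.

## Robot

A 7-joint arm with a two-finger parallel gripper is mounted at the origin on a cart in front of the work surface, level with it; the furniture and walls round the work are solid. World frame = base frame: x ahead of the robot, y to its left, z up, the work surface at z = 0. Lengths are in mm, angles in rad, forces in N, time in s.
With the tool pointing down it reaches from about 400 to 875 mm from the base axis. Payload 4.4 kg.
Tool frame: the origin (TCP) lies between the finger pads; the fingertips stand 11 mm ahead of it and the grasp point (between the pads) lies 8 mm behind it; y points along the fingers, x is the direction in which the jaws open and shut, and the axes are right-handed (so a half turn about y gives the same grasp; the last joint's range is limited). The gripper opens to 85 mm and grips with 20 to 120 N. Pads are 22 mm wide; open, the fingers measure 114 mm over their backs; the gripper's body (76 mm by 85 mm) begins 54 mm behind the grasp point. The pads swing forward as they close: fully open they stand 13 mm farther back than shut.
Start: joints at [1.12, 0.628, 0.038, 1.517, -0.027, 0.996, -0.02], TCP at [244.021, -602.471, 242.313] pointing down, gripper open.
Joint ranges: [-3.06, 3.06], [-0.37, 2.12], [-1.25, 1.32], [0.18, 2.47], [-1.1, 4.24], [0.23, 1.98], [-2.94, 2.94]. Speed limits (rad/s): [2.57, 2.57, 3.14, 3.14, 3.14, 3.14, 3.14].

## Interface

Orientations are given as [roll, pitch, yaw] about the fixed x, y, z axes, in that order (R = Rz(yaw) Ry(pitch) Rx(roll)).
In Python, from cell import * gives the robot as it stands.
- The arm moves only by the shell command python3 -m jog 'ROWS'. ROWS is JSON, a list of rows, each an object of numbers: "x", "y", "z": the shift along the tool's x, y, z in mm; "ax", "ay", "az": the turn, a rotation vector about the tool's x, y, z in rad; "grip": the finger opening in mm, from 0 to 85.4. In form: [{"x": .., "y": .., "z": .., "ax": .., "ay": .., "az": .., "grip": ..}, ...]. A call has 1 to 5 rows; each row is the pose to reach, as a shift and turn from the pose commanded when the call began, along the tool's axes at that moment; what a row does not reach only later rows make up. A row lasts 1/10 s, in which the tool goes at most 50 mm and 8.59 degrees, less where a joint would pass 70% of its speed; a pose out of reach is approached as far as the arm can. A call with a gripper value outside its range is refused whole. The fingers move at their own pace and stop on an object; the grip force is fixed at half the most. Time passes only in rows, so rows that repeat a pose let the fingers close. It gives the time, the measured TCP pose, the force and the opening at its end, in the units of the state.
- read_state(): the state, without advancing time (a new reading comes with each control period).
- get_image(name): name is "scene" or "top"; returns a dict with "color" (420x560x3 uint8, red, green, blue), "vfov" (degrees; the focal length in pixels is half the picture's height over the tangent of half this angle, whatever the lens; pixels are square), "cx", "cy" (the principal point, pixels), "camera_from_world" (4x4, takes a point from world to camera coordinates). Camera axes: x right, y down, z forward; pixel columns grow to the right and rows downward; lengths in mm; the calibration is good to about 2 mm. A picture is of the moment at which its call begins. There is no depth.
- finish_job(): hands the job in, once; it reports no verdict.
The state is a dict: "clock": time; "qpos": joint angles; "qd": joint speeds; "tau": joint torques, N m; "eef_pos": TCP position; "tool_rot": TCP orientation; "force": force on the tool from outside, world axes, zero at the start; "torque": the same for the moment, N m; "width": finger opening in mm.
Only numpy, scipy, OpenCV 4.12 (cv2) and the standard library are available. Lean on these libraries where they do the work, as an engineer would, in place of code of your own. Each camera call takes 0.05 s, during which the arm holds its last target.

## Working session

There is one attempt and no reset: what is moved stays moved. The work goes in short steps, Python scripts to look and compute and a shell command to move; the robot and the scene stay as the last step left them, time stands still between calls to the robot, and variables do not carry over. Pictures are saved under pics/ and viewed, and the job is handed in when it is done.

```bash
ls; mkdir -p pics
python3 - <<'E'
from cell import *
import cv2,json
s=read_state();print(s)
for n in("scene","top"):
    d=get_image(n);cv2.imwrite(f"pics/{n}0.png",d["color"][:,:,::-1]);print(n,d["vfov"],d["cx"],d["cy"],d["camera_from_world"])
E
```

```text
pics
{'clock': 0.0, 'qpos': array([ 1.12022604,  0.62934451,  0.03841519,  1.5183279 , -0.02698522,
        0.99627322, -0.01998897]), 'qd': array([ 0.0015396 , -0.00076456, -0.00016275,  0.00106719, -0.00166162,
        0.00045777, -0.00142448]), 'tau': array([ 8.16593056e-04, -5.63396144e+01,  1.22643046e+00, -1.93442738e+01,
        1.09215238e-02,  1.04006269e-02, -6.60388693e-06]), 'eef_pos': array([ 243.79823333, -601.92720838,  241.40243376]), 'tool_rot': array([-1.57081613,  0.00183564, -1.18598443]), 'force': array([ 0.39690614,  0.89270135, -0.26271346]), 'torque': array([ 0.03534083, -0.00978343, -0.02867626]), 'width': 85.46171276048373}
scene 54.0010045154526 276.7668577036829 207.28646642493058 [[ 7.73483693e-01 -6.33676763e-01 -1.32942296e-02 -3.22049218e+02]
 [-3.67499142e-01 -4.31293258e-01 -8.23972394e-01  3.01354786e+02]
 [ 5.16398448e-01  6.42214829e-01 -5.66473969e-01  5.46197783e+02]
 [ 0.00000000e+00  0.00000000e+00  0.00000000e+00  1.00000000e+00]]
top 46.38417425443306 278.8841516890208 204.04055631268898 [[-1.04212056e-02 -9.99902668e-01 -9.27651517e-03  1.36464634e+02]
 [-9.83835142e-01  1.19114351e-02 -1.78679966e-01  5.26472020e+02]
 [ 1.78773071e-01  7.26450096e-03 -9.83863515e-01  9.39977445e+02]
 [ 0.00000000e+00  0.00000000e+00  0.00000000e+00  1.00000000e+00]]
```

View pics/scene0.png

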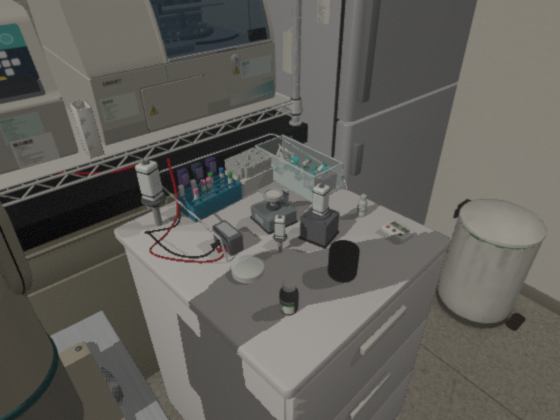

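View pics/top0.png

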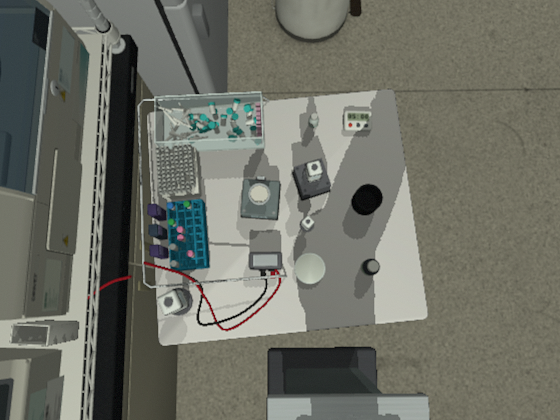

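Run:
```python
import cv2
t=cv2.imread("pics/top0.png");s=cv2.imread("pics/scene0.png")
cv2.imwrite("pics/t1.png",cv2.resize(t[130:280,230:430],None,fx=4,fy=4,interpolation=cv2.INTER_CUBIC))
cv2.imwrite("pics/s1.png",cv2.resize(s[170:290,220:380],None,fx=5,fy=5,interpolation=cv2.INTER_CUBIC))
```

```text
(no output)
```

View pics/t1.png

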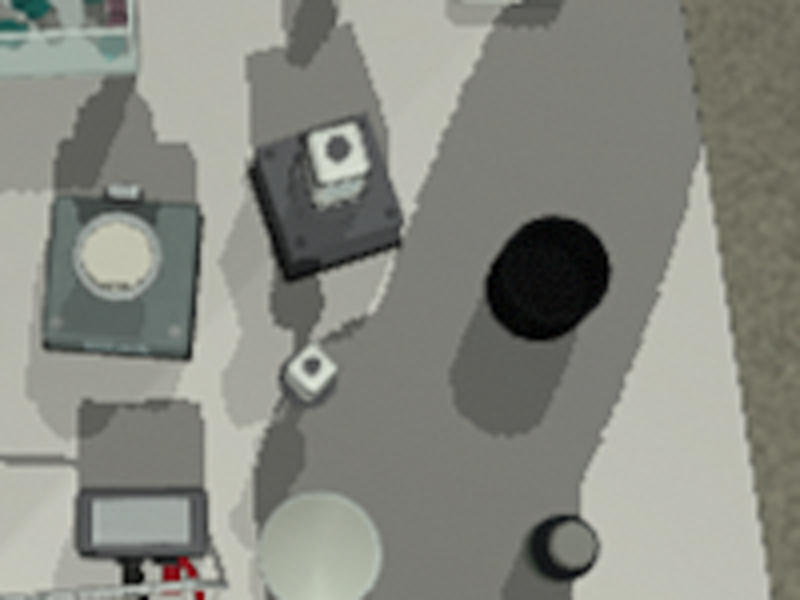

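View pics/s1.png

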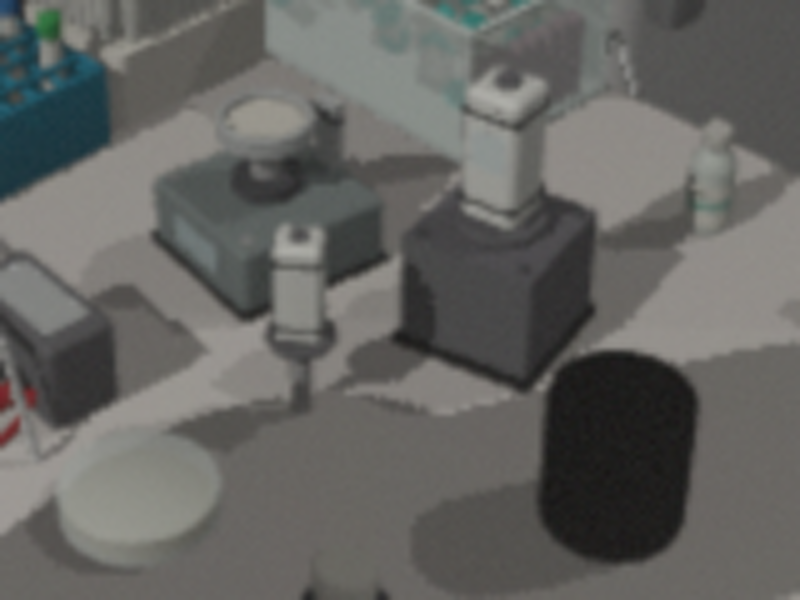

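```bash
cat > h.py <<'E'
import numpy as np,cv2
from cell import *
_c={}
def cam(n):
    if n not in _c:
        d=get_image(n);_c[n]=d
    return _c[n]
def ray(n,u,v):
    d=cam(n);f=210/np.tan(np.radians(d["vfov"]/2));T=np.array(d["camera_from_world"]);R=T[:3,:3];t=T[:3,3]
    return -R.T@t, R.T@np.array([(u-d["cx"])/f,(v-d["cy"])/f,1])
def plane(n,u,v,z):
    o,r=ray(n,u,v);return (o+r*(z-o[2])/r[2])[:2]
def proj(n,p):
    d=cam(n);f=210/np.tan(np.radians(d["vfov"]/2));T=np.array(d["camera_from_world"]);q=T[:3,:3]@np.array(p)+T[:3,3]
    return q[0]/q[2]*f+d["cx"],q[1]/q[2]*f+d["cy"]
def two(a,b):
    o1,r1=ray("top",*a);o2,r2=ray("scene",*b)
    s=np.linalg.lstsq(np.array([r1,-r2]).T,o2-o1,rcond=None)[0]
    p,q=o1+r1*s[0],o2+r2*s[1];return (p+q)/2,np.linalg.norm(p-q)
E
python3 - <<'E'
from h import *
im=cam("top")["color"];g=im.astype(int).mean(2)
# handle top: bright, within crop window
def blob(m,box):
    x0,y0,x1,y1=box;k=np.zeros(m.shape,np.uint8);k[y0:y1,x0:x1]=m[y0:y1,x0:x1]
    c,_=cv2.findContours(k,cv2.RETR_EXTERNAL,cv2.CHAIN_APPROX_NONE);return max(c,key=cv2.contourArea)
print(g[158:184,302:326].astype(int))
c=blob((g>150),(302,155,326,182));print("handle",cv2.minAreaRect(c),cv2.boundingRect(c))
c=blob((im.max(2)<26),(345,175,390,220));print("pot",cv2.minEnclosingCircle(c),cv2.fitEllipse(c),cv2.boundingRect(c))
c=blob((g>140),(245,180,275,210));print("stage",cv2.minEnclosingCircle(c),cv2.fitEllipse(c))
c=blob((g<75),(288,150,335,205));print("holder",cv2.minAreaRect(c))
E
```

```text
[[123 125 125 125 124 124 124 122 124 124 124 125 125 126 127 117 112 111
  104 100 117 126 122 145]
 [123 124 124 124 124 123 126 125 125 125 126 122 112 102  98  82  83  84
   83  90 116 126 123 121]
 [123 123 124 125 125 124 126 125 120 113 101  91  86  80  97 112 110  84
   69  82 107 123 125 122]
 [123 125 124 125 126 115 108 102  96  94 100  98 121 147 168 184 172 112
   61  80  94 117 125 122]
 [124 126 118 112 102  89 105 115 126 147 170 178 187 197 204 209 196 144
   88  82  86 111 124 123]
 [116 114  90  73  64 108 161 183 187 197 186 180 178 173 195 206 198 174
  120  86  87 103 120 123]
 [ 97  93  69  41  67 148 196 209 207 207 158 102 104 102 158 199 205 189
  128  85  89  95 115 125]
 [ 88  90  71  45  69 153 193 202 205 180 118  81  85  85 106 167 202 194
  136  88  87  87 107 121]
 [ 90  89  81  64  57 143 185 201 209 148  83  85  86  89  83 126 189 198
  161 109  86  87  99 118]
 [ 90  90  83  71  66 130 175 200 210 154  90  87  89  88  84 131 191 204
  184 126  85  88  94 114]
 [ 88  83  65  61  71 109 162 197 210 153  87  82  87  86  86 164 204 209
  194 130  83  8
[... 1421 characters left out ...]
87]
 [ 77  77  70  69  74  76  78  79  79  79  80  78  79  82  80  77  75  85
   88  89  89  90  89  87]]
handle ((313.9706115722656, 170.38235473632812), (17.220027923583984, 13.824529647827148), 75.96376037597656) (307, 161, 15, 20)
pot ((366.2615051269531, 199.18618774414062), 15.705361366271973) ((366.521240234375, 199.29090881347656), (25.9859561920166, 31.490480422973633), 44.70148468017578) (352, 185, 30, 30)
stage ((258.9565124511719, 193.78260803222656), 10.661148071289062) ((258.8972473144531, 193.75721740722656), (20.294038772583008, 20.545024871826172), 163.83848571777344)
holder ((310.5500183105469, 180.64999389648438), (32.57146072387695, 31.622774124145508), 71.56504821777344)
```

Run:
```python
from h import *
im=cam("top")["color"];g=im.astype(int).mean(2)
k=np.zeros(g.shape,np.uint8);k[155:175,302:326]=(g[155:175,302:326]>165)
big=cv2.resize(g[155:175,302:326],None,fx=8,fy=8,interpolation=cv2.INTER_CUBIC)
m=(big>165).astype(np.uint8);m[19*8-4:]=0
c=max(cv2.findContours(m,cv2.RETR_EXTERNAL,cv2.CHAIN_APPROX_NONE)[0],key=cv2.contourArea)
b=cv2.boxPoints(cv2.minAreaRect(c))
b=(b+.5)/8-.5+[302,155];print(b)
P=np.array([plane("top",u,v,124) for u,v in b]);print(P,P.mean(0))
for i in range(4): d=P[(i+1)%4]-P[i];print(np.linalg.norm(d),np.degrees(np.arctan2(d[1],d[0])))
# button centroid
w=np.clip(150-g[160:169,310:319],0,None);w[:, :]*=1
ys,xs=np.mgrid[160:169,310:319];print("button",(xs*w).sum()/w.sum(),(ys*w).sum()/w.sum(),plane("top",(xs*w).sum()/w.sum(),(ys*w).sum()/w.sum(),127))
print("stage",plane("top",258.9,193.76,70),plane("top",258.9,193.76,74))
# pot: dark blob covers rim circle and foot circle; fit
print("proj px/mm",np.array(proj("top",[500,-200,60]))-proj("top",[501,-200,60]))
for s in [(x,y) for x in(1,)for y in (1,)]:
  m=((im.max(2)<26)).astype(np.uint8);k=np.zeros_like(m);k[175:220,345:390]=m[175:220,345:390]
  c=max(cv2.findContours(k,cv2.RETR_EXTERNAL,cv2.CHAIN_APPROX_NONE)[0],key=cv2.contourArea)[:,0]
  hull=cv2.convexHull(c)[:,0];print(hull.tolist())
```

```text
[[306.64127922 163.33652401]
 [318.73884201 160.21457386]
 [321.85396385 172.28567123]
 [309.75640106 175.40762329]]
[[591.5491419   76.81517262]
 [597.33400724  53.86957813]
 [573.8327507   48.60590749]
 [568.09630218  71.45136256]] [582.70305051  62.6855052 ]
23.663579049026165 -75.84990951847598
24.083506547183845 -167.3755811645066
23.55465259875674 104.09543933579904
24.058390414552967 12.882340255664422
button 313.79889937106924 164.32311320754718 [588.65940477  63.57284641]
stage [545.13840751 169.69053146] [544.32254394 169.49545108]
proj px/mm [0.03613281 0.49963   ]
[[372, 185], [375, 186], [379, 190], [381, 194], [381, 201], [379, 205], [373, 211], [370, 213], [366, 214], [362, 214], [359, 213], [356, 211], [354, 209], [352, 205], [352, 199], [353, 196], [356, 192], [362, 186], [364, 185]]
```

Run:
```python
from h import *
g=cam("top")["color"].astype(int).mean(2)
w=np.clip(150-g[163:171,309:319],0,None);w[0,5:]=w[0,5:]
ys,xs=np.mgrid[163:171,309:319];u,v=(xs*w).sum()/w.sum(),(ys*w).sum()/w.sum()
print("button",u,v,plane("top",u,v,126.5))
s=cam("scene")["color"];gs=s.astype(int).mean(2)
print(gs[182:194,312:332].astype(int))
# projections for checks
for p in [(585,63,127),(585,63,56),(544,169.5,74)]: print(p,proj("top",p),proj("scene",p))
# pot hull: tangents; predicted hull for candidate centre
t=np.linspace(0,2*np.pi,60)
def hull(c):
    pts=[proj("top",(c[0]+28*np.cos(a),c[1]+28*np.sin(a),z)) for a in t for z in(0,60)]
    return np.array(pts)
for c in [(545,-50),(535,-45)]:
    h=hull(c);print(c,h.min(0),h.max(0))
```

```text
button 314.06723386594734 166.630006225358 [584.31810984  63.13925737]
[[133 126 103  86  86  88  89  93  93  89  86  85  86  86  84  84  85  85
   86  83]
 [132 124 103  88  87  93 108 111 106  93  84  87  87  87  85  85  85  86
   85  87]
 [129 123 101  88  96 117 136 120 101  86  79  87  95 102  97  90  87  88
   86  85]
 [126 122 105 103 121 144 137 106  83  79  76  82 106 130 126 118 103  90
   86  84]
 [119 125 121 133 151 153 131  98  82  78  77  79 111 142 149 149 131 103
   88  87]
 [116 134 150 159 159 152 144 123 100  96  95 105 140 151 151 146 134 107
   88  86]
 [117 140 163 169 168 165 161 155 141 138 138 148 154 151 144 135 118  98
   86  83]
 [116 134 152 161 166 169 168 167 164 161 160 157 152 143 133 117 100  84
   85  88]
 [109 123 142 149 153 157 163 169 171 169 168 157 144 131 113 100  89  70
   89  99]
 [ 93  90 124 137 146 148 150 150 157 165 166 154 131 110  95  88  73  78
  105 116]
 [108  92  96 111 129 135 137 126 140 151 148 135 111  94  80  71  80  99
  113 109]
 [127 134 128 111 101  92 108 126 132 139 134 119  96  78  69  87  95  97
   98 107]]
(585, 63, 127) (np.float64(314.14934600198364), np.float64(166.2090450867724)) (np.float64(321.58743073612834), np.float64(184.3545464839282))
(585, 63, 56) (np.float64(311.98695663787305), np.float64(175.16018298736992)) (np.float64(319.9379469442545), np.float64(213.5639842626977))
(544, 169.5, 74) (np.float64(258.89820477351554), np.float64(193.92048642648268)) (np.float64(272.31101455818293), np.float64(192.2388151645382))
(545, -50) [351.08539369 179.81663013] [383.27359796 212.21520934]
(535, -45) [348.89116247 184.71750349] [381.00229679 216.9378949 ]
```

Run:
```python
from h import *
from scipy.optimize import least_squares
t=np.linspace(0,2*np.pi,80)
def bb(n,c,z):
    h=np.array([proj(n,(c[0]+28*np.cos(a),c[1]+28*np.sin(a),zz)) for a in t for zz in z]);return np.r_[h.min(0),h.max(0)]
for n,(x0,y0,x1,y1) in (("top",(340,170,395,225)),("scene",(318,235,370,290))):
  im=cam(n)["color"]
  for th in(26,40,50):
    m=np.zeros(im.shape[:2],np.uint8);m[y0:y1,x0:x1]=im[y0:y1,x0:x1].max(2)<th
    c=max(cv2.findContours(m,cv2.RETR_EXTERNAL,cv2.CHAIN_APPROX_NONE)[0],key=cv2.contourArea)
    x,y,w,h=cv2.boundingRect(c);b=np.array([x-.5,y-.5,x+w-.5,y+h-.5])
    r=least_squares(lambda c:bb(n,c,(0,60))-b,(538,-48));print(n,th,b,r.x,r.fun)
print("button2",two((314.07,166.6),(321.4,185.3)))
# stage in scene
im=cam("scene")["color"];g=im.astype(int).mean(2)
print(g[184:200,260:290].astype(int))
print([proj("scene",(544+22*np.cos(a),169.5+22*np.sin(a),74)) for a in (0,1.57,3.14,4.71)])
```

```text
top 26 [351.5 184.5 381.5 214.5] [537.7094311  -48.23949086] [-1.13026165 -1.12357839  1.06365272  1.15234935]
top 40 [351.5 183.5 381.5 214.5] [538.77250716 -48.28516936] [-1.12698599 -0.64194515  1.06087505  0.65269691]
top 50 [351.5 183.5 381.5 214.5] [538.77250716 -48.28516936] [-1.12698599 -0.64194515  1.06087505  0.65269691]
scene 26 [339.5 273.5 340.5 274.5] [510.68720974 -64.77069555] [-16.67084441 -24.68970045  15.7279824   19.86749231]
scene 40 [327.5 240.5 358.5 281.5] [536.8137883  -48.83220882] [-0.79957878 -1.64392413  0.75473138  1.35077479]
scene 50 [327.5 240.5 358.5 281.5] [536.8137883  -48.83220882] [-0.79957878 -1.64392413  0.75473138  1.35077479]
button2 (array([584.75089349,  63.05649737, 124.89372741]), np.float64(0.10572373877991882))
[[ 83  82  82  81  82  82  84  90  94 109 115 118 119 119 119 120 120 119
  118 122 125 129 132 137 137 138 138 138 138 137]
 [ 83  82  84  85  84  90  96 110 116 119 120 118 119 119 118 118 119 120
  119 119 120 123 124 130 133 137 137 139 138 138]
 [ 82  84  84  91  96 111 117 119 119 119 119 119 119 119 119 120 120 120
  119 1
[... 1233 characters left out ...]
3 142 138
  132 125 108  91  84  74  67  68  71  76  95 114]
 [140 139 137 125 121 122 126 132 132 132 131 130 130 132 132 131 129 122
  112  97  86  82  88  77  69  69  70  75  94 114]
 [140 140 138 130 123 119 120 121 124 123 123 125 124 124 121 115 105  99
   90  85  80  80  92  80  68  68  70  76  96 114]
 [140 139 138 132 125 119 118 118 119 116 110 108 107 107 105 102  98  94
   90  81  75  72  75  71  68  67  70  77  95 114]]
[(np.float64(280.1127882715564), np.float64(188.74739613291595)), (np.float64(266.06013212088527), np.float64(188.16426598056637)), (np.float64(264.29837579984996), np.float64(195.81333923331474)), (np.float64(278.75009503374184), np.float64(196.45009472813766))]
```

```bash
cat > go.py <<'E'
import sys,numpy as np
from scipy.spatial.transform import Rotation as Ro
from cell import *
# target x y z, jaw yaw deg -> tool-frame deltas
s=read_state();R=Ro.from_euler("xyz",s["tool_rot"])
t=np.array([float(a) for a in sys.argv[1:4]]);d=R.inv().apply(t-s["eef_pos"])
G=Ro.from_euler("xyz",[-np.pi/2,0,np.radians(float(sys.argv[4]))])
print("shift",d.round(1),"turn",(R.inv()*G).as_rotvec().round(4),"pos",s["eef_pos"].round(1),"F",s["force"].round(1),"T",s["torque"].round(2),"w",round(s["width"],1),"t",s["clock"],"q",s["qpos"].round(2))
E
python3 go.py 584.5 63 230 -76.5
```

```text
shift [-488.9   12.3  565.3] turn [-0.      0.1491 -0.0003] pos [ 244.  -602.4  242.2] F [ 0.5 -0.  -0.5] T [ 0.    0.02 -0.04] w 85.3 t 0.4 q [ 1.12  0.63  0.04  1.52 -0.03  1.   -0.02]
```

```bash
python3 -m jog '[{"x":-488,"y":0,"z":565,"ay":0.149},{"x":-488,"y":0,"z":565,"ay":0.149},{"x":-488,"y":0,"z":565,"ay":0.149},{"x":-488,"y":0,"z":565,"ay":0.149},{"x":-488,"y":0,"z":565,"ay":0.149}]'; python3 go.py 584.5 63 230 -76.5
```

```text
shift [-488.9   12.3  565.3] turn [-0.      0.1491 -0.0003] pos [ 244.  -602.4  242.2] F [ 0.5 -0.  -0.5] T [ 0.    0.02 -0.04] w 85.3 t 0.4 q [ 1.12  0.63  0.04  1.52 -0.03  1.   -0.02]$[0]: bad value
```

```bash
python3 -m jog '[{"x":-30,"y":0,"z":35,"ax":0,"ay":0.05,"az":0,"grip":85},{"x":-60,"y":0,"z":70,"ax":0,"ay":0.149,"az":0,"grip":85},{"x":-90,"y":0,"z":105,"ax":0,"ay":0.149,"az":0,"grip":85},{"x":-120,"y":0,"z":140,"ax":0,"ay":0.149,"az":0,"grip":85},{"x":-150,"y":0,"z":175,"ax":0,"ay":0.149,"az":0,"grip":85}]'; python3 go.py 584.5 63 230 -76.5
```

```text
clock: 0.9
eef_pos: [350.6, -396.1, 242.5]
tool_rot: [-1.57, -0.0, -1.335]
force: [1.2, 0.2, 0.4]
width: 84.8
shift [-391.8   12.5  334.6] turn [-0.0005  0.      0.0004] pos [ 350.6 -396.1  242.5] F [1.2 0.2 0.4] T [ 0.01 -0.07  0.01] w 84.8 t 0.9 q [ 0.74  0.46  0.07  1.86 -0.04  0.83 -0.5 ]
```

```bash
python3 -m jog '[{"x":-35,"y":0,"z":30,"ax":0,"ay":0,"az":0,"grip":85},{"x":-70,"y":0,"z":60,"ax":0,"ay":0,"az":0,"grip":85},{"x":-105,"y":0,"z":90,"ax":0,"ay":0,"az":0,"grip":85},{"x":-140,"y":0,"z":120,"ax":0,"ay":0,"az":0,"grip":85},{"x":-175,"y":0,"z":150,"ax":0,"ay":0,"az":0,"grip":85}]'; python3 -m jog '[{"x":-30,"y":0,"z":30,"ax":0,"ay":0,"az":0,"grip":85},{"x":-65,"y":0,"z":55,"ax":0,"ay":0,"az":0,"grip":85},{"x":-100,"y":0,"z":85,"ax":0,"ay":0,"az":0,"grip":85},{"x":-135,"y":0,"z":115,"ax":0,"ay":0,"az":0,"grip":85},{"x":-160,"y":0,"z":137,"ax":0,"ay":0,"az":0,"grip":85}]'; python3 go.py 584.5 63 230 -76.5
```

```text
clock: 1.4
eef_pos: [455.6, -190.9, 242.7]
tool_rot: [-1.57, -0.0, -1.335]
force: [0.6, 0.6, -0.5]
width: 85.1
clock: 1.9
eef_pos: [551.9, -1.3, 242.5]
tool_rot: [-1.569, 0.001, -1.332]
force: [0.6, 0.1, -0.6]
width: 84.8
shift [-54.8  12.7  46.9] turn [-0.0014  0.0032 -0.001 ] pos [551.9  -1.3 242.5] F [ 0.6  0.1 -0.6] T [-0.01 -0.03 -0.03] w 84.8 t 1.9 q [-0.07  0.49  0.03  1.8  -0.02  0.86 -1.36]
```

```bash
python3 -m jog '[{"x":-30,"y":0,"z":25,"ax":0,"ay":0,"az":0,"grip":85},{"x":-54,"y":0,"z":47,"ax":0,"ay":0,"az":0,"grip":85},{"x":-54,"y":15,"z":47,"ax":0,"ay":0,"az":0,"grip":85},{"x":-54,"y":30,"z":47,"ax":0,"ay":0,"az":0,"grip":85},{"x":-54,"y":30,"z":47,"ax":0,"ay":0,"az":0,"grip":85}]'; python3 go.py 584.5 63 85 -76.5
python3 - <<'E'
from h import *
for n in("top","scene"): cv2.imwrite(f"pics/{n}2.png",cam(n)["color"][:,:,::-1])
cv2.imwrite("pics/s2.png",cv2.resize(np.hstack([cam("scene")["color"][90:290,220:400],cam("top")["color"][80:280,240:420]])[:,:,::-1],None,fx=2.2,fy=2.2))
E
```

```text
clock: 2.4
eef_pos: [582.4, 58.7, 210.5]
tool_rot: [-1.575, 0.0, -1.334]
force: [-0.5, 0.1, -0.1]
width: 84.9
shift [ -3.7 125.5   3.6] turn [ 0.0041  0.0008 -0.0003] pos [582.4  58.7 210.5] F [-0.5  0.1 -0.1] T [0.01 0.02 0.  ] w 84.9 t 2.4 q [-0.17  0.57  0.03  1.74 -0.02  0.84 -1.46]
```

View pics/s2.png

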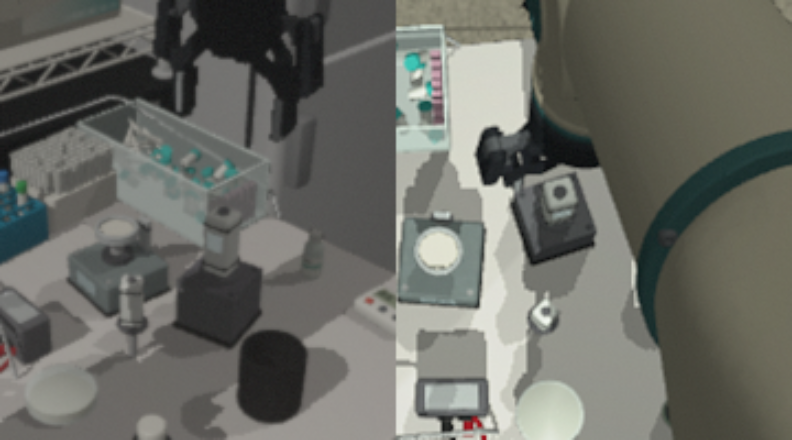

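```bash
python3 -m jog '[{"x":-4,"y":20,"z":3,"ax":0,"ay":0,"az":0,"grip":85},{"x":-4,"y":40,"z":3.5,"ax":0,"ay":0,"az":0,"grip":85},{"x":-4,"y":60,"z":3.5,"ax":0,"ay":0,"az":0,"grip":85},{"x":-4,"y":60,"z":3.5,"ax":0,"ay":0,"az":0,"grip":85},{"x":-4,"y":60,"z":3.5,"ax":0,"ay":0,"az":0,"grip":85}]'; python3 go.py 584.5 63 85 -76.5
python3 - <<'E'
from h import *
cv2.imwrite("pics/s3.png",cv2.resize(np.hstack([cam("scene")["color"][90:290,220:400],cam("top")["color"][80:280,240:420]])[:,:,::-1],None,fx=2.2,fy=2.2))
E
```

```text
clock: 3.0
eef_pos: [586.9, 63.0, 153.2]
tool_rot: [-1.57, -0.0, -1.336]
force: [-0.6, 0.4, 0.9]
width: 85.2
shift [-0.6 68.2 -2.4] turn [-0.001  -0.0003  0.0001] pos [586.9  63.  153.2] F [-0.6  0.4  0.9] T [-0.03 -0.04  0.01] w 85.2 t 3.0 q [-0.17  0.65  0.02  1.78 -0.02  0.71 -1.47]
```

View pics/s3.png

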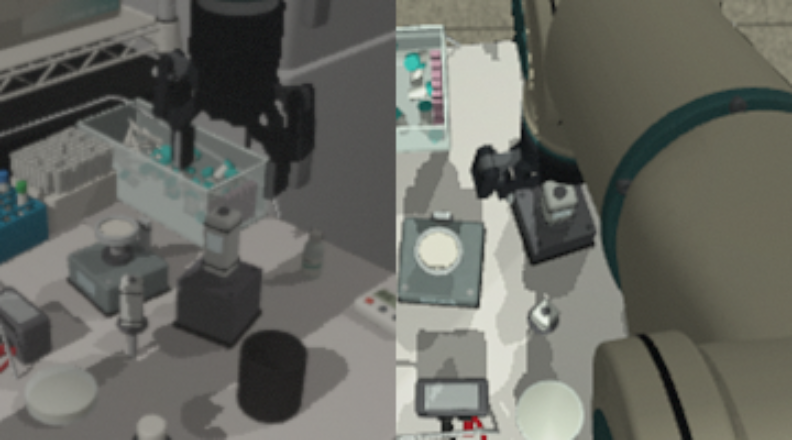

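```bash
python3 -m jog '[{"x":-1,"y":15,"z":-2,"ax":0,"ay":0,"az":0,"grip":85},{"x":-1,"y":30,"z":-2,"ax":0,"ay":0,"az":0,"grip":85},{"x":-1,"y":45,"z":-2,"ax":0,"ay":0,"az":0,"grip":85},{"x":-1,"y":60,"z":-2,"ax":0,"ay":0,"az":0,"grip":85},{"x":-1,"y":66,"z":-2,"ax":0,"ay":0,"az":0,"grip":85}]';python3 -m jog '[{"x":0,"y":0,"z":0,"ax":0,"ay":0,"az":0,"grip":85},{"x":0,"y":0,"z":0,"ax":0,"ay":0,"az":0,"grip":85}]'; python3 go.py 584.5 63 85 -76.5
python3 - <<'E'
from h import *
cv2.imwrite("pics/s4.png",cv2.resize(np.hstack([cam("scene")["color"][130:270,250:370],cam("top")["color"][100:240,240:360]])[:,:,::-1],None,fx=3.3,fy=3.3))
E
```

```text
clock: 3.6
eef_pos: [584.3, 63.7, 86.3]
tool_rot: [-1.571, -0.0, -1.335]
force: [-0.5, 0.5, 1.1]
width: 84.7
clock: 3.8
eef_pos: [584.9, 63.7, 87.3]
tool_rot: [-1.569, -0.0, -1.335]
force: [-0.6, 0.2, 0.8]
width: 84.8
shift [ 0.6  2.3 -0.5] turn [-0.0016  0.      0.0002] pos [584.9  63.7  87.3] F [-0.6  0.2  0.8] T [-0.   -0.02  0.01] w 84.8 t 3.8 q [-0.17  0.75  0.02  1.82 -0.02  0.57 -1.47]
```

View pics/s4.png

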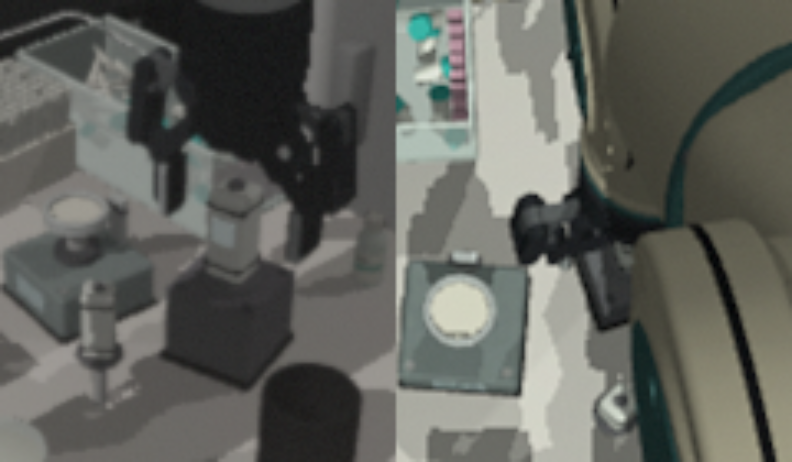

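```bash
python3 -m jog '[{"x":0.5,"y":1,"z":0,"ax":0,"ay":0,"az":0,"grip":15},{"x":0.5,"y":1,"z":0,"ax":0,"ay":0,"az":0,"grip":15},{"x":0.5,"y":1,"z":0,"ax":0,"ay":0,"az":0,"grip":15},{"x":0.5,"y":1,"z":0,"ax":0,"ay":0,"az":0,"grip":15},{"x":0.5,"y":1,"z":0,"ax":0,"ay":0,"az":0,"grip":15}]'; python3 go.py 584.5 63 85 -76.5;python3 -m jog '[{"x":0,"y":0,"z":0,"ax":0,"ay":0,"az":0,"grip":15},{"x":0,"y":0,"z":0,"ax":0,"ay":0,"az":0,"grip":15},{"x":0,"y":0,"z":0,"ax":0,"ay":0,"az":0,"grip":15},{"x":0,"y":0,"z":0,"ax":0,"ay":0,"az":0,"grip":15},{"x":0,"y":0,"z":0,"ax":0,"ay":0,"az":0,"grip":15}]'; python3 go.py 584.5 63 85 -76.5
```

```text
clock: 4.4
eef_pos: [584.4, 63.2, 85.5]
tool_rot: [-1.57, -0.0, -1.335]
force: [-0.0, 0.5, 2.1]
width: 25.3
shift [0.2 0.5 0. ] turn [-0.0004  0.0001  0.0001] pos [584.4  63.2  85.5] F [-0.   0.5  2.1] T [-0.01  0.13 -0.  ] w 25.3 t 4.4 q [-0.17  0.75  0.02  1.82 -0.02  0.57 -1.47]
clock: 4.9
eef_pos: [584.4, 63.2, 85.5]
tool_rot: [-1.57, -0.0, -1.335]
force: [0.2, -0.0, 3.7]
width: 25.6
shift [0.2 0.5 0. ] turn [-0.0005  0.0001  0.0001] pos [584.4  63.2  85.5] F [ 0.2 -0.   3.7] T [ 0.07  0.05 -0.01] w 25.6 t 4.9 q [-0.17  0.75  0.02  1.82 -0.02  0.57 -1.47]
```

```bash
python3 -m jog '[{"x":0,"y":-10,"z":0,"ax":0,"ay":0,"az":0,"grip":15},{"x":0,"y":-25,"z":0,"ax":0,"ay":0,"az":0,"grip":15},{"x":0,"y":-40,"z":0,"ax":0,"ay":0,"az":0,"grip":15},{"x":0,"y":-55,"z":0,"ax":0,"ay":0,"az":0,"grip":15},{"x":0,"y":-70,"z":0,"ax":0,"ay":0,"az":0,"grip":15}]';python3 -m jog '[{"x":0,"y":-15,"z":0,"ax":0,"ay":0,"az":0,"grip":15},{"x":0,"y":-25,"z":0,"ax":0,"ay":0,"az":0,"grip":15},{"x":0,"y":-25,"z":0,"ax":0,"ay":0,"az":0,"grip":15},{"x":0,"y":-25,"z":0,"ax":0,"ay":0,"az":0,"grip":15}]'; python3 go.py 538 -48.3 180 -76.5
python3 - <<'E'
from h import *
cv2.imwrite("pics/s5.png",cv2.resize(np.hstack([cam("scene")["color"][130:270,250:370],cam("top")["color"][100:240,240:360]])[:,:,::-1],None,fx=3.3,fy=3.3))
print(proj("scene",(584.5,63,99)),proj("scene",(584.5,63,154)))
E
```

```text
clock: 5.4
eef_pos: [583.7, 63.3, 156.0]
tool_rot: [-1.572, 0.0, -1.335]
force: [0.4, 0.5, -2.0]
width: 25.3
clock: 5.8
eef_pos: [583.9, 63.2, 180.1]
tool_rot: [-1.571, 0.0, -1.335]
force: [0.1, -0.6, -2.1]
width: 25.2
shift [ 97.7   0.1 -70.7] turn [ 0.0005  0.0003 -0.0001] pos [583.9  63.2 180.1] F [ 0.1 -0.6 -2.1] T [ 0.01 -0.03  0.01] w 25.2 t 5.8 q [-0.17  0.61  0.03  1.76 -0.02  0.77 -1.47]
(np.float64(320.7401139556932), np.float64(196.29827879360232)) (np.float64(322.0738771203913), np.float64(172.56068003521713))
```

View pics/s5.png

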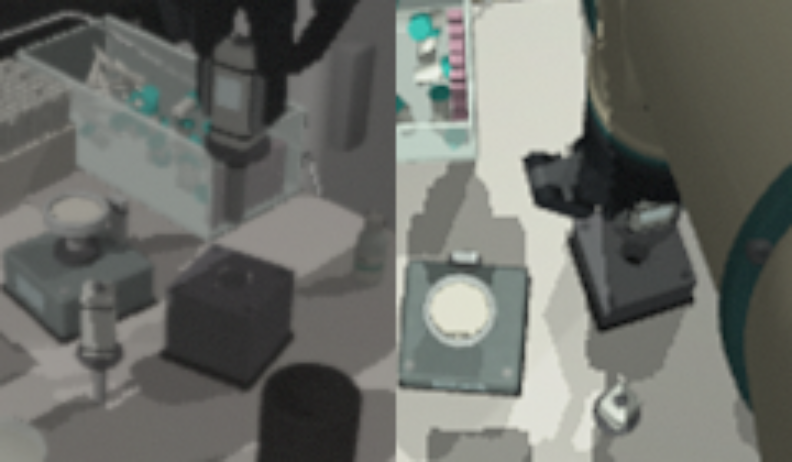

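```bash
python3 -m jog '[{"x":20,"y":0,"z":-14,"ax":0,"ay":0,"az":0,"grip":15},{"x":40,"y":0,"z":-28,"ax":0,"ay":0,"az":0,"grip":15},{"x":60,"y":0,"z":-42,"ax":0,"ay":0,"az":0,"grip":15},{"x":80,"y":0,"z":-57,"ax":0,"ay":0,"az":0,"grip":15},{"x":98,"y":0,"z":-70.5,"ax":0,"ay":0,"az":0,"grip":15}]';python3 -m jog '[{"x":0,"y":0,"z":0,"ax":0,"ay":0,"az":0,"grip":15},{"x":0,"y":0,"z":0,"ax":0,"ay":0,"az":0,"grip":15}]'; python3 go.py 538 -48.3 99.5 -76.5
python3 - <<'E'
from h import *
cv2.imwrite("pics/s6.png",cv2.resize(np.hstack([cam("scene")["color"][180:300,280:400],cam("top")["color"][140:260,300:420]])[:,:,::-1],None,fx=3.3,fy=3.3))
print(proj("scene",(538,-48.3,100)),proj("scene",(538,-48.3,60)),proj("top",(538,-48.3,60)))
E
```

```text
clock: 6.4
eef_pos: [537.5, -49.7, 179.5]
tool_rot: [-1.573, 0.0, -1.335]
force: [0.4, -0.6, -2.5]
width: 25.2
clock: 6.6
eef_pos: [538.3, -48.6, 179.9]
tool_rot: [-1.571, 0.001, -1.336]
force: [-0.0, 1.4, -1.0]
width: 25.3
shift [-0.4 80.4 -0.2] turn [ 0.0006 -0.0009 -0.0005] pos [538.3 -48.6 179.9] F [-0.   1.4 -1. ] T [ 0.01  0.02 -0.05] w 25.3 t 6.6 q [ 0.03  0.55  0.02  1.89 -0.01  0.7  -1.29]
(np.float64(345.813012623572), np.float64(230.8356666705412)) (np.float64(344.0405113855404), np.float64(248.02912661747163)) (np.float64(368.5054776831336), np.float64(196.95130618098452))
```

View pics/s6.png

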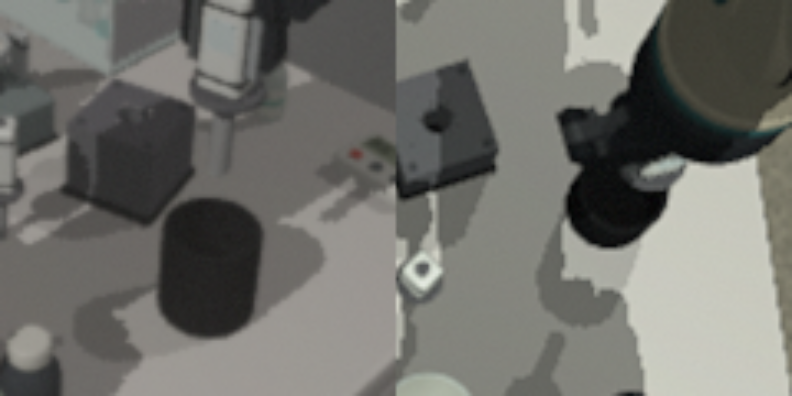

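```bash
python3 -m jog '[{"x":0,"y":12,"z":0,"ax":0,"ay":0,"az":0,"grip":15},{"x":0,"y":24,"z":0,"ax":0,"ay":0,"az":0,"grip":15},{"x":0,"y":36,"z":0,"ax":0,"ay":0,"az":0,"grip":15},{"x":0,"y":45,"z":0,"ax":0,"ay":0,"az":0,"grip":15},{"x":0,"y":45,"z":0,"ax":0,"ay":0,"az":0,"grip":15}]'; python3 go.py 538 -48.3 99.5 -76.5
python3 - <<'E'
from h import *
cv2.imwrite("pics/s7.png",cv2.resize(np.hstack([cam("scene")["color"][180:300,280:400],cam("top")["color"][140:260,300:420]])[:,:,::-1],None,fx=3.3,fy=3.3))
E
```

```text
clock: 7.2
eef_pos: [537.3, -48.3, 133.4]
tool_rot: [-1.574, 0.001, -1.335]
force: [0.5, 0.3, -0.1]
width: 25.5
shift [ 0.2 33.9  0.8] turn [ 0.0034  0.0003 -0.001 ] pos [537.3 -48.3 133.4] F [ 0.5  0.3 -0.1] T [-0.04  0.01 -0.  ] w 25.5 t 7.2 q [ 0.03  0.63  0.01  1.93 -0.01  0.59 -1.28]
```

View pics/s7.png

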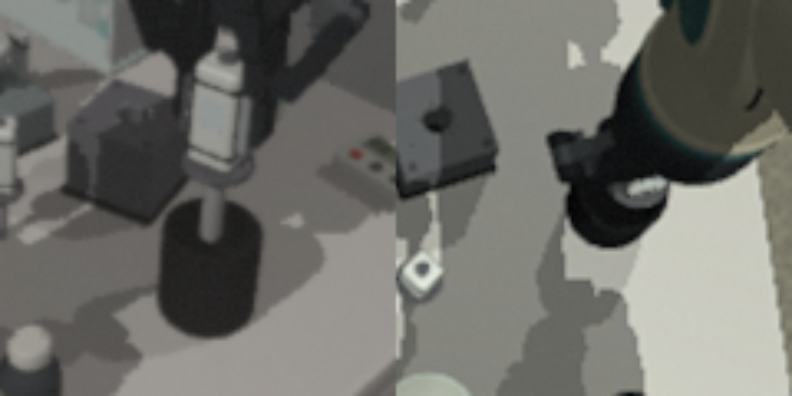

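Nose tip is entering the pot centrally, at about crop (212,238); the pot has not moved. Going down to about 40 mm deep and dwelling.

```bash
python3 -m jog '[{"x":0,"y":9,"z":0.4,"ax":0,"ay":0,"az":0,"grip":15},{"x":0,"y":18,"z":0.4,"ax":0,"ay":0,"az":0,"grip":15},{"x":0,"y":27,"z":0.4,"ax":0,"ay":0,"az":0,"grip":15},{"x":0,"y":34,"z":0.4,"ax":0,"ay":0,"az":0,"grip":15},{"x":0,"y":34,"z":0.4,"ax":0,"ay":0,"az":0,"grip":15}]'; python3 -m jog '[{"x":0,"y":0,"z":0,"ax":0,"ay":0,"az":0,"grip":15},{"x":0,"y":0,"z":0,"ax":0,"ay":0,"az":0,"grip":15},{"x":0,"y":0,"z":0,"ax":0,"ay":0,"az":0,"grip":15},{"x":0,"y":0,"z":0,"ax":0,"ay":0,"az":0,"grip":15},{"x":0,"y":0,"z":0,"ax":0,"ay":0,"az":0,"grip":15}]';python3 go.py 538 -48.3 99.5 -76.5
python3 - <<'E'
from h import *
cv2.imwrite("pics/s8.png",cv2.resize(np.hstack([cam("scene")["color"][180:300,280:400],cam("top")["color"][140:260,300:420]])[:,:,::-1],None,fx=3.3,fy=3.3))
E
python3 -m jog '[{"x":0,"y":0,"z":0,"ax":0,"ay":0,"az":0,"grip":15},{"x":0,"y":0,"z":0,"ax":0,"ay":0,"az":0,"grip":15},{"x":0,"y":0,"z":0,"ax":0,"ay":0,"az":0,"grip":15},{"x":0,"y":0,"z":0,"ax":0,"ay":0,"az":0,"grip":15},{"x":0,"y":0,"z":0,"ax":0,"ay":0,"az":0,"grip":15}]'
```

```text
clock: 7.8
eef_pos: [538.1, -48.4, 100.0]
tool_rot: [-1.573, 0.001, -1.335]
force: [0.0, 0.4, -1.2]
width: 25.5
clock: 8.3
eef_pos: [539.1, -48.4, 101.5]
tool_rot: [-1.57, -0.0, -1.335]
force: [-0.7, 0.9, -1.1]
width: 25.6
shift [-0.4  2.  -1. ] turn [-0.0004  0.0001  0.0001] pos [539.1 -48.4 101.5] F [-0.7  0.9 -1.1] T [ 0.03 -0.01 -0.05] w 25.6 t 8.3 q [ 0.03  0.68  0.01  1.94 -0.01  0.52 -1.28]
clock: 8.9
eef_pos: [538.9, -48.4, 101.3]
tool_rot: [-1.571, 0.0, -1.335]
force: [-0.6, 1.2, -1.3]
width: 25.3
```

View pics/s8.png

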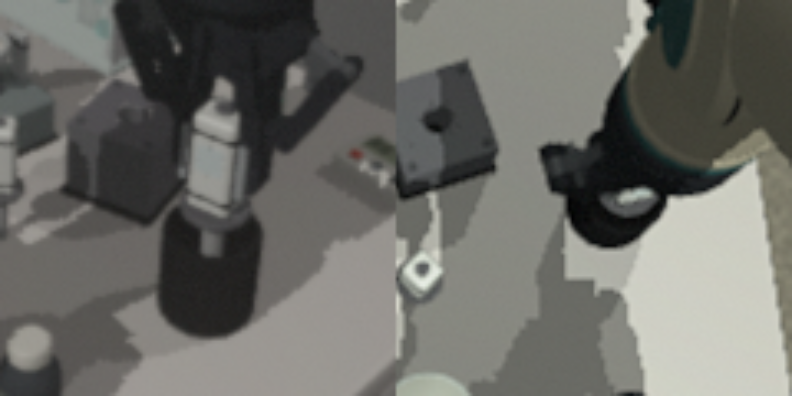

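```bash
python3 -m jog '[{"x":0,"y":3,"z":-0.7,"ax":0,"ay":0,"az":0,"grip":15},{"x":0,"y":5,"z":-0.7,"ax":0,"ay":0,"az":0,"grip":15},{"x":0,"y":5,"z":-0.7,"ax":0,"ay":0,"az":0,"grip":15},{"x":0,"y":5,"z":-0.7,"ax":0,"ay":0,"az":0,"grip":15},{"x":0,"y":5,"z":-0.7,"ax":0,"ay":0,"az":0,"grip":15}]'; python3 -m jog '[{"x":0,"y":0,"z":0,"ax":0,"ay":0,"az":0,"grip":15},{"x":0,"y":0,"z":0,"ax":0,"ay":0,"az":0,"grip":15},{"x":0,"y":0,"z":0,"ax":0,"ay":0,"az":0,"grip":15},{"x":0,"y":0,"z":0,"ax":0,"ay":0,"az":0,"grip":15},{"x":0,"y":0,"z":0,"ax":0,"ay":0,"az":0,"grip":15}]'
python3 -m jog '[{"x":0,"y":-12,"z":0,"ax":0,"ay":0,"az":0,"grip":15},{"x":0,"y":-27,"z":0,"ax":0,"ay":0,"az":0,"grip":15},{"x":0,"y":-42,"z":0,"ax":0,"ay":0,"az":0,"grip":15},{"x":0,"y":-57,"z":0,"ax":0,"ay":0,"az":0,"grip":15},{"x":0,"y":-72,"z":0,"ax":0,"ay":0,"az":0,"grip":15}]'
python3 -m jog '[{"x":0,"y":-14,"z":0,"ax":0,"ay":0,"az":0,"grip":15},{"x":0,"y":-24,"z":0,"ax":0,"ay":0,"az":0,"grip":15},{"x":0,"y":-24,"z":0,"ax":0,"ay":0,"az":0,"grip":15}]'
python3 go.py 544.3 169.5 190 -76.5
```

```text
clock: 9.4
eef_pos: [538.3, -48.6, 96.4]
tool_rot: [-1.571, -0.0, -1.335]
force: [0.5, -0.2, -1.8]
width: 25.5
clock: 9.9
eef_pos: [538.3, -48.6, 96.3]
tool_rot: [-1.571, 0.0, -1.335]
force: [0.8, 0.5, -1.9]
width: 25.5
clock: 10.4
eef_pos: [538.4, -48.6, 169.8]
tool_rot: [-1.57, -0.0, -1.335]
force: [0.6, 0.5, -2.2]
width: 25.3
clock: 10.7
eef_pos: [539.3, -48.7, 194.2]
tool_rot: [-1.567, -0.001, -1.335]
force: [0.2, 0.4, -0.9]
width: 25.1
shift [-211.     4.2   55.8] turn [-0.0034  0.0001  0.001 ] pos [539.3 -48.7 194.2] F [ 0.2  0.4 -0.9] T [0.02 0.   0.01] w 25.1 t 10.7 q [ 0.03  0.53  0.02  1.88 -0.01  0.73 -1.28]
```

```bash
python3 -m jog '[{"x":-30,"y":0,"z":8,"ax":0,"ay":0,"az":0,"grip":15},{"x":-60,"y":0,"z":16,"ax":0,"ay":0,"az":0,"grip":15},{"x":-95,"y":0,"z":25,"ax":0,"ay":0,"az":0,"grip":15},{"x":-130,"y":0,"z":34,"ax":0,"ay":0,"az":0,"grip":15},{"x":-165,"y":0,"z":44,"ax":0,"ay":0,"az":0,"grip":15}]';python3 -m jog '[{"x":-20,"y":0,"z":5,"ax":0,"ay":0,"az":0,"grip":15},{"x":-36,"y":0,"z":9,"ax":0,"ay":0,"az":0,"grip":15},{"x":-46,"y":0,"z":12,"ax":0,"ay":0,"az":0,"grip":15},{"x":-46,"y":0,"z":12,"ax":0,"ay":0,"az":0,"grip":15},{"x":-46,"y":0,"z":12,"ax":0,"ay":0,"az":0,"grip":15}]';python3 go.py 544.3 169.5 170 -76.5
python3 - <<'E'
from h import *
cv2.imwrite("pics/s9.png",cv2.resize(np.hstack([cam("scene")["color"][130:250,215:335],cam("top")["color"][120:240,200:320]])[:,:,::-1],None,fx=3.3,fy=3.3))
print(proj("scene",(544.3,169.5,110)),proj("scene",(544.3,169.5,70)))
E
```

```text
clock: 11.2
eef_pos: [541.8, 123.3, 191.8]
tool_rot: [-1.572, -0.0, -1.335]
force: [0.9, 0.2, -2.3]
width: 25.5
clock: 11.7
eef_pos: [543.5, 168.2, 192.2]
tool_rot: [-1.571, -0.001, -1.336]
force: [0.1, -0.2, -1.4]
width: 25.4
shift [-1.1 22.2  1.1] turn [ 0.0006 -0.0012  0.0011] pos [543.5 168.2 192.2] F [ 0.1 -0.2 -1.4] T [ 0.02 -0.04 -0.02] w 25.4 t 11.7 q [-0.37  0.57  0.03  1.8  -0.02  0.77 -1.66]
(np.float64(272.09152945254016), np.float64(177.84762291607376)) (np.float64(272.4541728988196), np.float64(193.7439924778581))
```

View pics/s9.png

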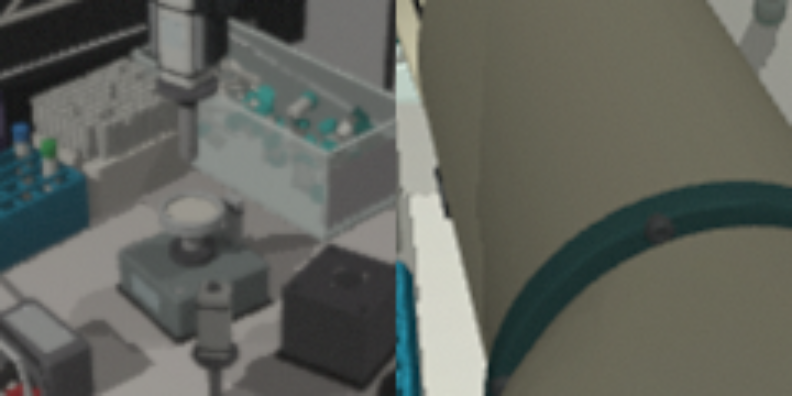

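Run:
```python
from h import *
im=cv2.imread("pics/scene0.png");g=cv2.resize(im[180:205,255:290].astype(np.float32).mean(2),None,fx=8,fy=8,interpolation=cv2.INTER_CUBIC)
for th in(137,141):
  m=(g>th).astype(np.uint8); n,l,st,ce=cv2.connectedComponentsWithStats(m)
  k=l[int((193-180)*8),int((273-255)*8)];c=(ce[k]+.5)/8-.5+[255,180];print(th,st[k],c,plane("scene",*c,70))
t=cv2.imread("pics/top0.png");g=cv2.resize(t[175:215,235:285].astype(np.float32).mean(2),None,fx=8,fy=8,interpolation=cv2.INTER_CUBIC)
for th in(140,190,200):
  m=(g>th).astype(np.uint8); n,l,st,ce=cv2.connectedComponentsWithStats(m)
  k=l[int((193-175)*8),int((259-235)*8)];c=(ce[k]+.5)/8-.5+[235,175];print(th,st[k],c,plane("top",*c,70),plane("top",*c,74))
print(t[192:195,244:274].mean(2).astype(int))
```

```text
137 [  90   81  117   57 4961] [272.82726517 193.36155765] [545.88666143 170.17493493]
141 [  93   82  110   52 4308] [272.78716922 193.26903435] [546.05514502 170.52315109]
140 [  108    68   174   171 21705] [258.93064098 193.33023209] [546.00536271 169.62715635] [545.18584936 169.43234276]
190 [     0      0    400    320 126747] [259.49597673 194.49656156] [543.63743511 168.51593502] [542.82789045 168.32579955]
200 [     0      0    400    320 128000] [259.5 194.5] [543.63040003 168.50799756] [542.82088499 168.3178955 ]
[[108 109 108 103 134 155 164 183 187 188 187 186 187 186 187 186 188 189
  187 188 187 188 190 154 145 147 120 106 108 108]
 [107 106 107 102 136 153 172 186 188 188 186 187 187 188 188 187 187 187
  188 188 188 188 189 172 155 152 125 106 107 107]
 [107 107 108 106 133 152 172 185 188 187 186 188 186 188 186 187 186 187
  187 188 187 187 188 177 159 157 130 106 107 108]]
```

```bash
python3 -m jog '[{"x":-1,"y":10,"z":2,"ax":0,"ay":0,"az":0,"grip":15},{"x":-1,"y":20,"z":2,"ax":0,"ay":0,"az":0,"grip":15},{"x":-1,"y":30,"z":2,"ax":0,"ay":0,"az":0,"grip":15},{"x":-1,"y":36,"z":2,"ax":0,"ay":0,"az":0,"grip":15},{"x":-1,"y":36,"z":2,"ax":0,"ay":0,"az":0,"grip":15}]';python3 -m jog '[{"x":0,"y":0,"z":0,"ax":0,"ay":0,"az":0,"grip":15},{"x":0,"y":0,"z":0,"ax":0,"ay":0,"az":0,"grip":15}]';python3 go.py 545.3 169.7 139.5 -76.5
python3 - <<'E'
from h import *
cv2.imwrite("pics/s10.png",cv2.resize(cam("scene")["color"][150:230,230:320][:,:,::-1],None,fx=7,fy=7))
E
```

```text
clock: 12.4
eef_pos: [544.2, 170.8, 154.9]
tool_rot: [-1.574, -0.0, -1.335]
force: [0.6, -0.2, -1.5]
width: 25.3
clock: 12.6
eef_pos: [545.4, 171.2, 156.6]
tool_rot: [-1.57, 0.0, -1.335]
force: [-0.8, -0.4, -1.2]
width: 25.7
shift [ 1.4 17.1 -0.5] turn [-0.0007  0.0002 -0.0001] pos [545.4 171.2 156.6] F [-0.8 -0.4 -1.2] T [ 0.   -0.02  0.01] w 25.7 t 12.6 q [-0.37  0.62  0.03  1.83 -0.02  0.69 -1.66]
```

View pics/s10.png

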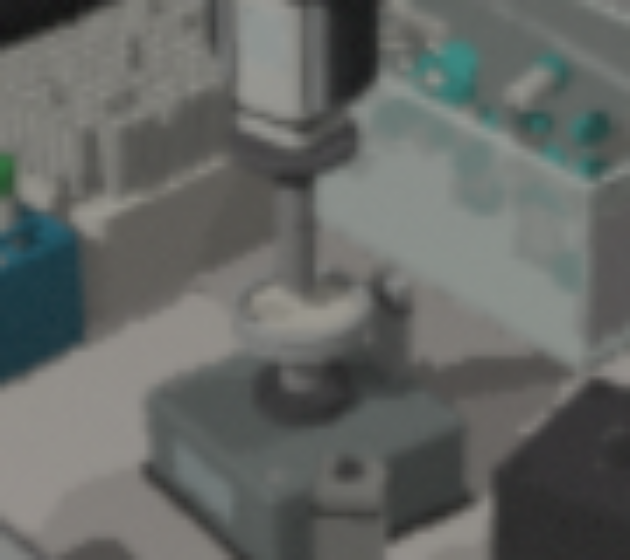

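```bash
python3 -m jog '[{"x":1.5,"y":2,"z":0,"ax":0,"ay":0,"az":0,"grip":15},{"x":1.5,"y":5,"z":0,"ax":0,"ay":0,"az":0,"grip":15},{"x":1.5,"y":5,"z":0,"ax":0,"ay":0,"az":0,"grip":15}]';python3 -m jog '[{"x":0,"y":1,"z":0,"ax":0,"ay":0,"az":0,"grip":15},{"x":0,"y":2,"z":0,"ax":0,"ay":0,"az":0,"grip":15},{"x":0,"y":3,"z":0,"ax":0,"ay":0,"az":0,"grip":15},{"x":0,"y":4,"z":0,"ax":0,"ay":0,"az":0,"grip":15},{"x":0,"y":4,"z":0,"ax":0,"ay":0,"az":0,"grip":15}]';python3 go.py 545.3 169.7 139.5 -76.5
```

```text
clock: 12.95
eef_pos: [545.2, 169.4, 151.0]
tool_rot: [-1.571, -0.0, -1.335]
force: [0.0, 0.6, -0.8]
width: 25.4
clock: 13.45
eef_pos: [545.6, 169.7, 147.5]
tool_rot: [-1.571, 0.0, -1.335]
force: [0.2, 0.5, 3.2]
width: 25.4
shift [-0.1  8.  -0.3] turn [-0.0003  0.0001 -0.    ] pos [545.6 169.7 147.5] F [0.2 0.5 3.2] T [-0.06  0.18 -0.05] w 25.4 t 13.45 q [-0.37  0.64  0.03  1.83 -0.02  0.67 -1.66]
```

Run:
```python
from h import *
cv2.imwrite("pics/s11.png",cv2.resize(cam("scene")["color"][150:230,230:320][:,:,::-1],None,fx=7,fy=7))
print(read_state()["force"],read_state()["eef_pos"])
```

```text
[ 0.522609   -0.35671331  2.67096885] [545.59871358 169.71215297 147.51356037]
```

View pics/s11.png

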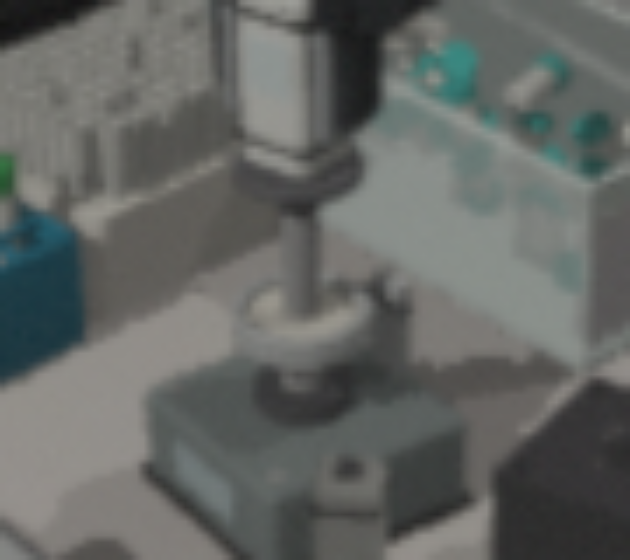

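```bash
python3 -m jog '[{"x":0,"y":1.2,"z":0,"ax":0,"ay":0,"az":0,"grip":15},{"x":0,"y":2.4,"z":0,"ax":0,"ay":0,"az":0,"grip":15},{"x":0,"y":3.6,"z":0,"ax":0,"ay":0,"az":0,"grip":15},{"x":0,"y":4.8,"z":0,"ax":0,"ay":0,"az":0,"grip":15},{"x":0,"y":6,"z":0,"ax":0,"ay":0,"az":0,"grip":15}]';python3 -m jog '[{"x":0,"y":0.7,"z":0,"ax":0,"ay":0,"az":0,"grip":15},{"x":0,"y":1.3,"z":0,"ax":0,"ay":0,"az":0,"grip":15},{"x":0,"y":1.3,"z":0,"ax":0,"ay":0,"az":0,"grip":15},{"x":0,"y":1.3,"z":0,"ax":0,"ay":0,"az":0,"grip":15},{"x":0,"y":1.3,"z":0,"ax":0,"ay":0,"az":0,"grip":15}]';python3 go.py 545.3 169.7 139.5 -76.5
python3 - <<'E'
from h import *
f=[]
im=cam("scene")["color"]
cv2.imwrite("pics/s12.png",cv2.resize(im[150:230,230:320][:,:,::-1],None,fx=7,fy=7,interpolation=cv2.INTER_CUBIC))
for z in (74,64,54): print(z,proj("scene",(545.3,169.7,z)))
E
```

```text
clock: 14.0
eef_pos: [545.6, 169.7, 141.4]
tool_rot: [-1.57, 0.0, -1.335]
force: [-1.5, -0.1, 6.0]
width: 25.4
clock: 14.5
eef_pos: [545.7, 169.7, 140.3]
tool_rot: [-1.57, 0.0, -1.335]
force: [-1.1, -0.3, 5.6]
width: 25.0
shift [-0.1  0.8 -0.3] turn [-0.0004  0.0001 -0.0001] pos [545.7 169.7 140.3] F [-1.1 -0.3  5.6] T [-0.06  0.33 -0.04] w 25.0 t 14.5 q [-0.37  0.65  0.03  1.84 -0.03  0.66 -1.66]
74 (np.float64(272.71973893393863), np.float64(191.99250126814107))
64 (np.float64(272.80604092522), np.float64(195.85976971382348))
54 (np.float64(272.8912639341958), np.float64(199.67868800950686))
```

View pics/s12.png

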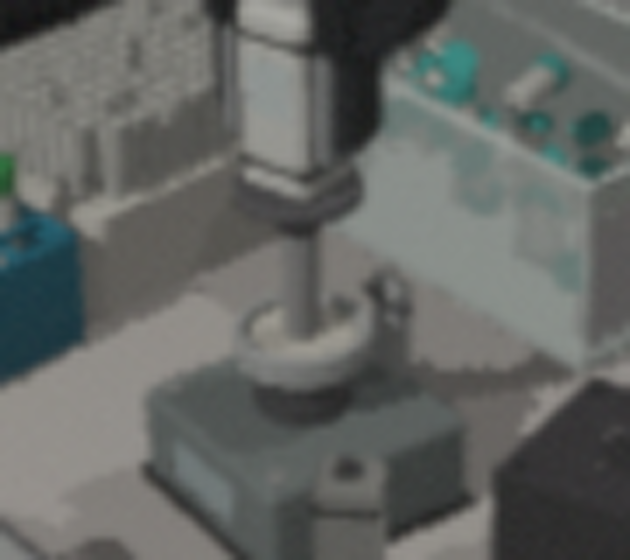

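```bash
python3 -m jog '[{"x":0,"y":0.7,"z":0,"ax":0,"ay":0,"az":0,"grip":15},{"x":0,"y":0.7,"z":0,"ax":0,"ay":0,"az":0,"grip":15},{"x":0,"y":0.7,"z":0,"ax":0,"ay":0,"az":0,"grip":15},{"x":0,"y":0.7,"z":0,"ax":0,"ay":0,"az":0,"grip":15},{"x":0,"y":0.7,"z":0,"ax":0,"ay":0,"az":0,"grip":15}]';python3 go.py 545.3 169.7 139.5 -76.5
python3 - <<'E'
from h import *
im=cam("scene")["color"][:,:,::-1]
cv2.imwrite("pics/scene13.png",im)
a=cv2.imread("pics/scene0.png").astype(np.float32).mean(2);b=im.astype(np.float32).mean(2)
for x0,x1 in((264,269),(269,277),(274,281)):
  A=cv2.resize(a[185:210,x0:x1],None,fx=1,fy=10,interpolation=cv2.INTER_CUBIC).mean(1)
  B=cv2.resize(b[185:210,x0:x1],None,fx=1,fy=10,interpolation=cv2.INTER_CUBIC).mean(1)
  print((a[185:210,x0:x1].mean(1)).astype(int),(b[185:210,x0:x1].mean(1)).astype(int))
s=[read_state()["force"][2] for _ in range(1)];print(s)
E
```

```text
clock: 15.05
eef_pos: [545.6, 169.7, 139.6]
tool_rot: [-1.57, 0.0, -1.335]
force: [-1.6, -0.4, 6.6]
width: 25.2
shift [-0.1  0.1 -0.3] turn [-0.0005  0.0002 -0.0001] pos [545.6 169.7 139.6] F [-1.6 -0.4  6.6] T [-0.08  0.39 -0.01] w 25.2 t 15.05 q [-0.37  0.65  0.03  1.84 -0.03  0.65 -1.66]
[ 99 112 119 119 118 111 118 128 133 136 130 133 127 121 120 111  94  82
  74  69  68  67  69  73  77] [100 113 120 122 121 121 122 121 118 116 125 130 128 125 121 127 125 120
 113  96  75  68  70  73  77]
[119 120 122 125 119 136 146 147 147 147 147 143 131 120 106 106  95  72
  76  81  76  61  57  55  54] [ 99 100 101 101 102 102 102 103  98 100 103 103 108 123 138 143 133 119
 111 106  88  53  50  55  54]
[119 119 121 124 125 130 139 143 145 145 141 133 116  99  93  85  72  53
  54  56  60  56  54  54  62] [109 109 109 110 110 109 109 104  91  88  94 101 119 136 141 132 116  99
  93  81  63  46  44  53  63]
[np.float64(6.96497310450343)]
```

View pics/scene13.png

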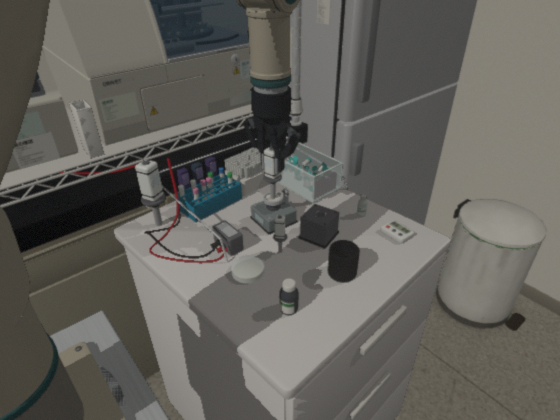

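```bash
python3 -m jog '[{"x":0,"y":0,"z":0,"ax":0,"ay":0,"az":0,"grip":15},{"x":0,"y":0,"z":0,"ax":0,"ay":0,"az":0,"grip":15},{"x":0,"y":0,"z":0,"ax":0,"ay":0,"az":0,"grip":15},{"x":0,"y":0,"z":0,"ax":0,"ay":0,"az":0,"grip":15},{"x":0,"y":0,"z":0,"ax":0,"ay":0,"az":0,"grip":15}]'
```

```text
clock: 15.6
eef_pos: [545.7, 169.7, 139.6]
tool_rot: [-1.57, 0.0, -1.335]
force: [-1.5, 0.4, 6.3]
width: 24.9
```

The probe is standing on the stage at (273,193), and the pot (343,261), bottles, dish and timer are all unmoved. The pose and force are steady, so I'm handing in.

```bash
python3 -c "from cell import *;print(finish_job())"
```

```text
the job is handed in; nothing more can be done
None
```

I handed the job in at about 15.6 s, with the probe still gripped, upright, and holding the stage about half way down.

- **Dark reference:** I drew the probe straight up out of its holder and lowered its lens end about 38 mm, then 43 mm, into the pot. It stayed there about 2 s. I saw no contact force, and the pot did not move in the pictures.
- **Reading station:** I then pressed the lens end on the middle of the stage.
    - **Travel:** It is about 10 mm, both from the tool height (TCP at 139.6 mm) and from the stage rim, which moved about 4 pixels where 3.9 means 10 mm.
    - **Push:** The force reading was +6.3 to 6.6 N. Allowing for about 1.4 N of probe weight, that is close to 8 N, as expected at half travel, and both force and pose were steady before hand-in.
- **Bystanders:** The bottles, dish and timer looked unmoved in the last scene picture.
- **Checks that were limited or disagreed:** The two cameras put the stage centre within 1–2 mm of each other, and I aimed at their average. The top camera was blocked by the arm at the station, so the final check used only the scene camera.

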